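# Fire the pin tacker at the roof board

### The job

Drive a pin into the roof board clamped in the jig: with the fingers astride the grip and the red trigger of the green pin tacker, squeeze the trigger well in towards the grip, keep it in for about a second, then let it spring right back out and take the hand away. Do not squeeze the black trigger of the orange glue gun, and do not knock the small white ceramic perch knob out of its place.

Things in the scene. Friction and masses are not known exactly. Their poses are not given: they have to be found in the camera images.
- tacker_squeeze (a point): squeeze point of the green pin tacker, strapped on its side on a 180 x 230 mm plywood base; 52 mm above the bench, 34 above the base. z up; barrel 48 mm off towards +x, its top 25 mm above the point; nose to +y at a board on edge. Close fingers along y from above. Grip (24 wide, 28 thick, along x): outer face at y -18 mm; trigger outer face at y +32 out, +17 in: pass down at over 70 mm opening, close to 30
- tacker_trigger (a joint): red trigger (blade 8 mm thick, 22 high, 78 long) of the green pin tacker, hinged on an upright pin at the barrel, 52 mm from the squeeze point towards its +x; 0 rad out, 0.28 fully in. Sprung outwards: about 5 N at the squeeze point to start it, 9 N to hold it in. Clear beside grip and trigger to 60 mm from the point; the board, 84 mm off, stands 93 mm above the bench
- gluegun_trigger (a joint): black trigger of the orange glue gun, which is strapped to a like base elsewhere on the bench with no board in front; same travel and spring; 0 rad out, 0.28 fully in. To be left alone
- knob_center (a point): centre, half-way up, of a loose white glazed ceramic perch knob, 36 mm across and 37 mm high, standing on the bench. To be left in its place

How it is judged:
On the way, in this order (a step that is already met when the one before it is completed fails the run):
1. the fingers, astride grip and trigger (grasp point within 28 mm of the squeeze point, seen from above), squeeze the tacker's trigger in past 0.16 of its 0.28 rad and keep it there for 0.5 s (value of joint tacker_trigger above 0.16 rad and contact force between the fingers and tacker_trigger above 1 N and horizontal distance between the grasp point and tacker_squeeze below 0.028 m), for 0.5 s.
2. the trigger is let go and springs back out (value of joint tacker_trigger below 0.04 rad), for 0.2 s.
At the end, for the whole second after the job is handed in: After the squeeze, the tacker's trigger is fully out again (below 0.04 rad), the glue gun's trigger is out (below 0.04 rad) and the ceramic knob is within 25 mm of where it began (value of joint each of tacker_trigger, gluegun_trigger below 0.04 rad and distance of knob_center from where it was at the start of the episode below 0.025 m); the robot touches nothing.
It fails at once if the glue gun's trigger is pressed in past 0.1 rad (value of joint gluegun_trigger above 0.1 rad).
It fails at once if the ceramic knob is moved more than 25 mm (distance of knob_center from where it was at the start of the episode above 0.025 m).
It also fails if it takes over 32 s, if anything falls off the work surface, if the arm or the gripper's body presses on something with over 40 N, if the wrist force passes 120 N, or if a joint passes its speed limit or range.

### The arm

A 6-joint arm with a two-finger parallel gripper is mounted at the origin on the work surface. World frame = base frame: x ahead of the robot, y to its left, z up, the work surface at z = 0. Lengths are in m, angles in rad, forces in N, time in s.
With the tool pointing down it reaches from about 0.375 to 0.9 m from the base axis. Payload 3.1 kg.
Tool frame: the origin (TCP) lies between the finger pads; the fingertips stand 22 mm ahead of it and the grasp point (between the pads) lies 3 mm ahead of it; z points along the fingers, y is the direction in which the jaws open and shut (so a half turn about z gives the same grasp; the last joint's range is limited). The gripper opens to 85 mm and grips with 20 to 120 N. Pads are 22 mm wide; open, the fingers measure 114 mm over their backs; the gripper's body (76 mm by 85 mm) begins 54 mm behind the grasp point. The pads swing forward as they close: fully open they stand 13 mm farther back than shut.
Start: joints at [1.143, 0.527, 1.433, -0, 1.181, -0.178], TCP at [0.154, 0.606, 0.253] pointing down, gripper open.
Joint ranges: [-3.08, 3.08], [-0.75, 2.2], [0.22, 2.44], [-1.43, 4.57], [0, 2.65], [-2.85, 2.85]. Speed limits (rad/s): [2.79, 2.79, 3.14, 3.14, 3.14, 3.14].

### API

Orientations are given as a unit quaternion [x, y, z, w].
In Python, from station import status, snapshot, manip gives the robot as it stands.
- The arm moves only by the tool move_arm, never from a script. Its argument "plan" is a list that holds one entry, the list of rows, each a list of 7 numbers: the turn, a rotation vector about the tool's x, y, z scaled (see below), then the shift along the tool's x, y, z scaled (see below), then the closure, from 0 (fully open) to 1 (shut). A call has exactly 8 rows; each row is the pose to reach, as a shift and turn from the pose commanded when the call began, along the tool's axes at that moment; what a row does not reach only later rows make up. The controller multiplies each number of a shift by 100 mm and each number of a turn by pi/4 rad. A row lasts 1/8 s, in which the tool goes at most 62.5 mm and 10.7 degrees, less where a joint would pass 70% of its speed; a pose out of reach is approached as far as the arm can. A call with a number of a shift or a turn outside -1 to 1 is refused whole. A call with a gripper value outside its range is refused whole. The fingers move at their own pace and stop on an object; "force" is the grip in N (left out, the last holds). Time passes only in rows, so rows that repeat a pose let the fingers close, or fill a call up. It gives the time, the measured TCP pose, the force and the opening at its end, in the units of the state.
- status.sense(): the state, without advancing time (a new reading comes with each control period).
- snapshot(name): name is "side" or "top"; returns a dict with "img" (480x640x3 uint8, red, green, blue), "depth" (480x640 float32, m along the optical axis (not along the pixel's ray), 0 where there is no reading), "mtx" (3x3 intrinsics, pixels), "T" (4x4, takes a point from camera to world coordinates). Camera axes: x right, y up, looking along -z (the intrinsics and any distortion apply to the point x, -y, -z); pixel columns grow to the right and rows downward; lengths in m; the calibration is good to about 2 mm. A picture is of the moment at which its call begins.
- manip.sign_off(): hands the job in, once; it reports no verdict.
The state is a dict: "t": time; "q": joint angles; "qd": joint speeds; "tau": joint torques, N m; "tcp_pos": TCP position; "tool_rot": TCP orientation; "force": force on the tool from outside, world axes, zero at the start; "ft_torque": the same for the moment, N m; "finger_gap": opening from 0.0 (shut) to 1.0 (fully open).
Only numpy, scipy, OpenCV 4.12 (cv2) and the standard library are available. Lean on these libraries where they do the work, as an engineer would, in place of code of your own. Each camera call takes 0.05 s, during which the arm holds its last target. There are 200 camera calls.

## Working session

There is one attempt and no reset: what is moved stays moved. The work goes in short steps, Python scripts to look and compute and a tool call to move; the robot and the scene stay as the last step left them, time stands still between calls to the robot, and variables do not carry over. Pictures are saved under pics/ and viewed, on a budget of 10 in all, crops included, one or two more only if the job needs it, and the job is handed in when it is done.

Besides the shell and the picture viewer there is one more tool, called as name([rows], argument=value, ...), one row to a line, values as JSON. move_arm: Moves the arm, as the interface text tells. Its arguments: {"type":"object","properties":{"plan":{"type":"array"},"force":{"type":"number"}},"required":["plan"]}

```bash
mkdir -p pics; python3 - <<'E'
from station import status, snapshot, manip
import cv2, numpy as np
for n in ("top","side"):
    s=snapshot(n); cv2.imwrite(f"pics/{n}0.png",s["img"][:,:,::-1]); np.savez(f"pics/{n}0.npz",**s)
    print(n,np.round(s["mtx"],1).tolist(),np.round(s["T"],3).tolist(),(s["depth"]>0).mean())
print(status.sense())
E
```

```text
top [[523.4, 0.0, 316.2], [0.0, 523.4, 240.9], [0.0, 0.0, 1.0]] [[0.026, 0.993, -0.118, 0.447], [-0.999, 0.022, -0.033, -0.018], [-0.03, 0.119, 0.992, 0.857], [0.0, 0.0, 0.0, 1.0]] 0.9959798177083333
side [[494.5, 0.0, 319.4], [0.0, 494.5, 244.9], [0.0, 0.0, 1.0]] [[-0.993, 0.054, -0.106, 0.464], [-0.117, -0.587, 0.801, 0.687], [-0.019, 0.807, 0.59, 0.595], [0.0, 0.0, 0.0, 1.0]] 0.9959114583333334
{'t': 0.1, 'q': array([ 1.14349684e+00,  5.28363596e-01,  1.43372705e+00, -2.42597658e-05,
        1.18141835e+00, -1.78528833e-01]), 'qd': array([-0.00176754, -0.00209677, -0.00470118,  0.0001932 , -0.00106332,
        0.0012301 ]), 'tau': array([ 1.18185367e-04, -4.43304241e+01, -1.78586429e+01, -2.93212261e-04,
        3.89696463e-03, -2.51398893e-05]), 'tcp_pos': array([0.15363298, 0.60522333, 0.25245233]), 'tool_rot': array([ 1.24060198e-01,  9.92274231e-01, -9.17889452e-04, -2.75117401e-04]), 'force': array([0.34840912, 0.46016178, 0.51695887]), 'ft_torque': array([0.01923791, 0.02014021, 0.02124348]), 'finger_gap': 1.0030859283296873}
```

View pics/top0.png

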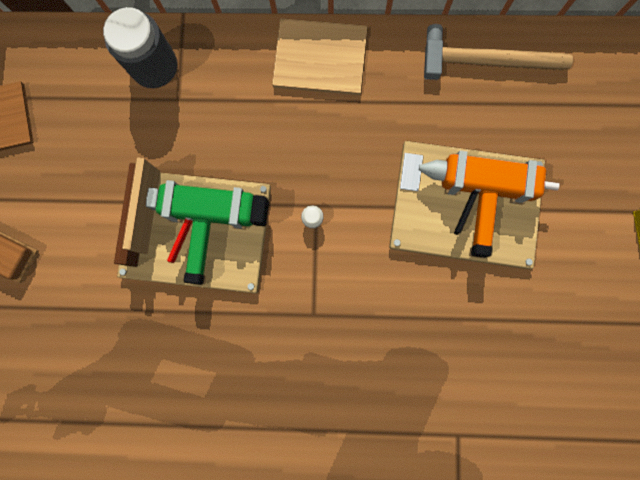

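View pics/side0.png

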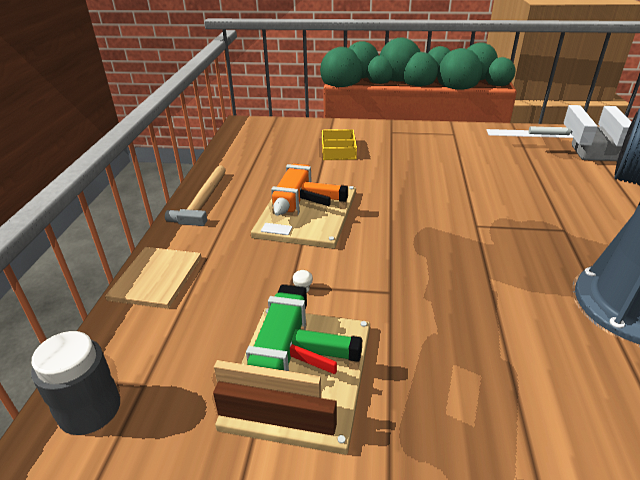

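```bash
cat > h.py <<'E'
import numpy as np, cv2
def cloud(s):
    d=s["depth"];v,u=np.mgrid[:480,:640];K=s["mtx"]
    P=np.stack([(u-K[0,2])/K[0,0]*d,-(v-K[1,2])/K[1,1]*d,-d],-1)
    return P@s["T"][:3,:3].T+s["T"][:3,3]
E
python3 - <<'E'
from h import *
for n in("top","side"):
    s=np.load(f"pics/{n}0.npz");W=cloud(s);hsv=cv2.cvtColor(s["img"],cv2.COLOR_RGB2HSV)
    h,S,V=[hsv[...,i].astype(int) for i in range(3)]
    reg=(abs(W[...,0]-.5)<.2)&(abs(W[...,1]-.2)<.2)&(W[...,2]>.005)
    g=reg&(h>50)&(h<75)&(S>150)&(V>50); r=reg&((h<4)|(h>176))&(S>190)&(V>100)
    er=lambda m:cv2.erode(m.astype(np.uint8),np.ones((3,3)))>0
    G=W[er(g)];bar=G[G[:,2]>.068]
    print(n,"green n",len(G),"z pct",np.percentile(G[:,2],[2,25,50,75,98]).round(4))
    # barrel top crest
    rc=cv2.minAreaRect(bar[:,:2].astype(np.float32)*1000);print("barrel rect",rc)
    wd=W[reg&(abs(W[...,2]-.018)<.004)&(h>8)&(h<28)]
    print("base rect",cv2.minAreaRect(wd[:,:2].astype(np.float32)*1000),np.median(wd[:,2]))
    R=W[r]; print("red",len(R),np.percentile(R,[5,50,95],axis=0).round(4).tolist())
    rt=R[R[:,2]>np.percentile(R[:,2],95)-.006]
    print("red top line",cv2.fitLine(rt[:,:2].astype(np.float32),cv2.DIST_L2,0,.01,.01).ravel(),rt.min(0),rt.max(0))
    bc=bar[:,:2].mean(0)
    gr=G[(G[:,2]>.058)&(G[:,0]<rc[0][0]/1000-.032)]
    print("grip line",len(gr),cv2.fitLine(gr[:,:2].astype(np.float32),cv2.DIST_L2,0,.01,.01).ravel(),cv2.minAreaRect(gr[:,:2].astype(np.float32)*1000),np.percentile(gr[:,2],[5,50,95]))
    k=(abs(W[...,0]-.48)<.06)&(abs(W[...,1]-0.0)<.06)&(W[...,2]>.02)&(S<70)&(V>110)
    print("knob",k.sum(),W[k].mean(0) if k.any() else 0)
E
```

```text
top green n 2742 z pct [0.061  0.0668 0.0725 0.0739 0.0761]
barrel rect ((553.15234375, 185.45745849609375), (143.58665466308594, 128.04212951660156), 84.81623077392578)
base rect ((562.2722778320312, 210.09866333007812), (230.64097595214844, 182.10670471191406), 84.94644165039062) 0.017676695053546188
red 198 [[0.5088, 0.2101, 0.0596], [0.5371, 0.2213, 0.0623], [0.5666, 0.2331, 0.0645]]
red top line [ 0.9344174  -0.35617986  0.53772867  0.22153781] [0.50551252 0.2062667  0.05861448] [0.57133121 0.23568925 0.06551179]
grip line 303 [ 0.988145   -0.15352368  0.5049378   0.1918111 ] ((505.438232421875, 192.61038208007812), (21.475635528564453, 32.89131164550781), 85.33614349365234) [0.06083348 0.06525069 0.06754012]
knob 19 [ 0.44705679 -0.01810178  0.85663235]
side green n 2540 z pct [0.0479 0.0656 0.0725 0.0742 0.0758]
barrel rect ((557.2808837890625, 187.436279296875), (144.0135955810547, 118.89309692382812), 84.62466430664062)
base rect ((556.8709716796875, 177.37860107421875), (298.48822021484375, 179.77085876464844), 84.89790344238281) 0.018263822633209026
red 581 [[0.5079, 0.2126, 0.0449], [0.5372, 0.2251, 0.0572], [0.5691, 0.2362, 0.0638]]
red top line [ 0.9337065  -0.35803926  0.53701836  0.22400089] [0.5040711  0.20936672 0.05799045] [0.5721222  0.23736884 0.06564272]
grip line 324 [ 0.9956738  -0.09291812  0.5075302   0.1992797 ] ((507.6858825683594, 197.60562133789062), (19.469091415405273, 35.78908920288086), 84.66616821289062) [0.05894825 0.06567556 0.06754686]
knob 0 0
```

```bash
python3 - <<'E'
from h import *
th=np.deg2rad(-5.15);ex=np.array([np.cos(th),np.sin(th)]);ey=np.array([-ex[1],ex[0]]);O=np.array([.53,.2])
for n in("top","side"):
    s=np.load(f"pics/{n}0.npz");W=cloud(s);hsv=cv2.cvtColor(s["img"],cv2.COLOR_RGB2HSV)
    h,S,V=[hsv[...,i].astype(int) for i in range(3)]
    L=np.stack([(W[...,:2]-O)@ex,(W[...,:2]-O)@ey,W[...,2]],-1)
    reg=(abs(L[...,0])<.15)&(abs(L[...,1])<.12)
    g=reg&(h>50)&(h<75)&(S>150)&(L[...,2]>.05); r=reg&((h<4)|(h>176))&(S>190)&(V>100)&(L[...,2]>.054)
    G=L[g]
    for a in np.arange(-.05,.1,.01):
        q=G[abs(G[:,0]-a)<.005]; t=L[r];t=t[abs(t[:,0]-a)<.005]
        if len(q)>3: print(n,round(a,3),len(q),"green y",np.percentile(q[:,1],[3,97]).round(4),"z",np.percentile(q[:,2],90).round(4),"red y",np.percentile(t[:,1],[5,95]).round(4) if len(t)>3 else "")
    b=L[reg&(L[...,2]>.082)&(L[...,2]<.1)];print("board y",np.percentile(b[:,1],[3,97]),"x",np.percentile(b[:,0],[3,97]))
    k=(abs(W[...,0]-.48)<.1)&(abs(W[...,1]-0.0)<.08)&(W[...,2]>.03)&(W[...,2]<.05)&(S<90)&(V>110);print("knob",k.sum(),W[k].mean(0) if k.any() else 0)
E
```

```text
top -0.04 75 green y [-0.02    0.0023] z 0.0673 red y 
top -0.03 114 green y [-0.0202  0.0017] z 0.0672 red y [0.0287 0.0331]
top -0.02 109 green y [-0.02    0.0018] z 0.0667 red y [0.0261 0.0327]
top -0.01 111 green y [-0.02    0.0015] z 0.0672 red y [0.0232 0.0304]
top 0.0 107 green y [-0.0199  0.0017] z 0.067 red y [0.0206 0.0279]
top 0.01 112 green y [-0.0199  0.0017] z 0.067 red y [0.0178 0.0249]
top 0.02 103 green y [-0.0197  0.0015] z 0.0674 red y [0.0146 0.0217]
top 0.03 108 green y [-0.0195  0.0016] z 0.0675 red y [0.0122 0.0194]
top 0.04 246 green y [-0.0796  0.033 ] z 0.0695 red y [0.0103 0.0163]
top 0.05 512 green y [-0.0828  0.0569] z 0.075 red y 
top 0.06 486 green y [-0.0821  0.0568] z 0.0753 red y 
top 0.07 486 green y [-0.0826  0.057 ] z 0.0754 red y 
top 0.08 481 green y [-0.0821  0.0564] z 0.0753 red y 
top 0.09 219 green y [-0.0809  0.0537] z 0.0745 red y 
board y [0.08171899 0.09377363] x [-0.0136117   0.11786305]
knob 105 [0.57520135 0.01709676 0.03382627]
side -0.04 82 green y [-0.0143  0.0047] z 0.0669 red y 
side -0.03 123 green y [-0.0142  0.0039] z 0.0671 r
[... 200 characters left out ...]
45] z 0.0671 red y [0.0224 0.0292]
side 0.01 122 green y [-0.0147  0.0044] z 0.0669 red y [0.0189 0.026 ]
side 0.02 119 green y [-0.0151  0.0047] z 0.0672 red y [0.0168 0.0235]
side 0.03 110 green y [-0.0154  0.0043] z 0.067 red y [0.0139 0.0207]
side 0.04 319 green y [-0.0547  0.0567] z 0.0719 red y [0.014  0.0173]
side 0.05 426 green y [-0.0781  0.0605] z 0.0753 red y 
side 0.06 393 green y [-0.0786  0.0611] z 0.0754 red y 
side 0.07 404 green y [-0.0791  0.0603] z 0.0754 red y 
side 0.08 392 green y [-0.0779  0.0608] z 0.0754 red y 
side 0.09 139 green y [-0.072   0.0597] z 0.0741 red y 
board y [0.08251322 0.09437803] x [-0.01507167  0.11692572]
knob 71 [0.57445244 0.0210227  0.03430628]
```

```bash
cat >> h.py <<'E'
from scipy.spatial.transform import Rotation as Ro
th=np.deg2rad(-5.15);ex=np.array([np.cos(th),np.sin(th),0]);ey=np.array([-ex[1],ex[0],0])
SQ=np.array([.53,.2,.052])-.006*ex-.0015*ey
def togo(st,z_tcp):
    R=Ro.from_quat(st["tool_rot"]).as_matrix()
    t=SQ.copy();t[2]=z_tcp
    best=None
    for sg in(1,-1):
        Y=sg*ey;Z=np.array([0,0,-1.]);D=np.c_[np.cross(Y,Z),Y,Z]
        rv=Ro.from_matrix(R.T@D).as_rotvec()
        print("turn/(pi/4)",(rv/(np.pi/4)).round(3))
    print("R",R.round(3).tolist(),"\nshift/0.1",((t-st["tcp_pos"])@R/.1).round(3),"t",st["t"],"F",st["force"].round(1),"gap",st["finger_gap"], "tcp",st["tcp_pos"].round(4),"SQ",SQ.round(4),"q6",st["q"][5])
E
python3 -c "
from h import *;from station import status
togo(status.sense(),.2)"
```

```text
turn/(pi/4) [-0.002 -0.001 -0.202]
turn/(pi/4) [-1.000e-03  4.000e-03  3.798e+00]
R [[-0.969, 0.246, -0.001], [0.246, 0.969, -0.002], [0.0, -0.002, -1.0]] 
shift/0.1 [-4.589 -3.024  0.529] t 0.1 F [0.3 0.5 0.5] gap 1.0030859283296873 tcp [0.1536 0.6052 0.2525] SQ [0.5239 0.199  0.052 ] q6 -0.1785288329543963
```

move_arm([
  [[0,0,0,-0.5,-0.33,0,0],[0,0,0,-1,-0.66,0,0],[0,0,0,-1,-0.66,0,0],[0,0,0,-1,-0.66,0,0],[0,0,0,-1,-0.66,0,0],[0,0,0,-1,-0.66,0,0],[0,0,0,-1,-0.66,0,0],[0,0,0,-1,-0.66,0,0]],
], force=30)

```text
t: 1.1
tcp_pos: [0.2342, 0.5174, 0.2533]
tool_rot: [0.124, 0.992, -0.0, 0.0]
force: [0.2, -0.3, 0.2]
finger_gap: 1.0
```

move_arm([
  [[0,0,0,-0.5,-0.33,0,0],[0,0,0,-1,-0.66,0,0],[0,0,0,-1,-0.66,0,0],[0,0,0,-1,-0.66,0,0],[0,0,0,-1,-0.66,0,0],[0,0,0,-1,-0.66,0,0],[0,0,0,-1,-0.66,0,0],[0,0,0,-1,-0.66,0,0]],
])

```text
t: 2.1
tcp_pos: [0.3148, 0.4289, 0.2533]
tool_rot: [0.124, 0.992, -0.0, -0.0]
force: [0.5, -0.2, -0.1]
finger_gap: 1.0
```

move_arm([
  [[0,0,0,-0.5,-0.33,0,0],[0,0,0,-1,-0.66,0,0],[0,0,0,-1,-0.66,0,0],[0,0,0,-1,-0.66,0,0],[0,0,0,-1,-0.66,0,0],[0,0,0,-1,-0.66,0,0],[0,0,0,-1,-0.66,0,0],[0,0,0,-1,-0.66,0,0]],
])

```text
t: 3.1
tcp_pos: [0.3956, 0.3403, 0.2533]
tool_rot: [0.124, 0.992, 0.0, 0.0]
force: [-0.4, -0.6, -0.4]
finger_gap: 0.999
```

move_arm([
  [[0,0,0,-0.5,-0.33,0,0],[0,0,-0.1,-1,-0.66,0,0],[0,0,-0.2,-1,-0.66,0,0],[0,0,-0.2,-1,-0.66,0,0],[0,0,-0.2,-1,-0.66,0,0],[0,0,-0.2,-1,-0.66,0,0],[0,0,-0.2,-1,-0.66,0,0],[0,0,-0.2,-1,-0.66,0,0]],
])

```text
t: 4.1
tcp_pos: [0.4763, 0.2517, 0.2534]
tool_rot: [0.046, 0.999, 0.0, 0.0]
force: [0.8, -0.0, -0.8]
finger_gap: 1.005
```

```bash
python3 -c "
from h import *;from station import status
togo(status.sense(),.2)"
```

```text
turn/(pi/4) [ 0.     0.    -0.002]
turn/(pi/4) [ 0.    -0.     3.998]
R [[-0.996, 0.091, 0.0], [0.091, 0.996, 0.0], [-0.0, 0.0, -1.0]] 
shift/0.1 [-0.521 -0.481  0.534] t 4.1 F [ 0.8 -0.  -0.8] gap 1.00548202697683 tcp [0.4763 0.2517 0.2534] SQ [0.5239 0.199  0.052 ] q6 -1.2009791557860634
```

move_arm([
  [[0,0,0,-0.26,-0.24,0,0],[0,0,0,-0.52,-0.48,0.2,0],[0,0,0,-0.52,-0.48,0.5,0],[0,0,0,-0.52,-0.48,0.8,0],[0,0,0,-0.52,-0.48,0.8,0],[0,0,0,-0.52,-0.48,0.8,0],[0,0,0,-0.52,-0.48,0.8,0],[0,0,0,-0.52,-0.48,0.8,0]],
])

```text
t: 5.1
tcp_pos: [0.5245, 0.1991, 0.1745]
tool_rot: [0.046, 0.999, 0.0, 0.001]
force: [0.4, 0.6, -0.6]
finger_gap: 0.999
```

```bash
python3 -c "
from h import *;from station import status,snapshot
s=snapshot('side');t=snapshot('top')
c=lambda im,a,b,x,y:cv2.resize(im[b:y,a:x,::-1],(400,400))
cv2.imwrite('pics/m1.png',np.hstack([c(s['img'],180,220,440,480),c(t['img'],90,130,290,330)]))
togo(status.sense(),.055)"
```

```text
turn/(pi/4) [ 0.     0.002 -0.002]
turn/(pi/4) [ 3.000e-03 -1.000e-03  3.998e+00]
R [[-0.996, 0.091, 0.001], [0.091, 0.996, 0.0], [-0.001, 0.0, -1.0]] 
shift/0.1 [ 0.005 -0.     1.191] t 5.2 F [ 1.1 -0.7  0.5] gap 0.9993055952698238 tcp [0.5242 0.199  0.1741] SQ [0.5239 0.199  0.052 ] q6 -1.3157953790804138
```

View pics/m1.png

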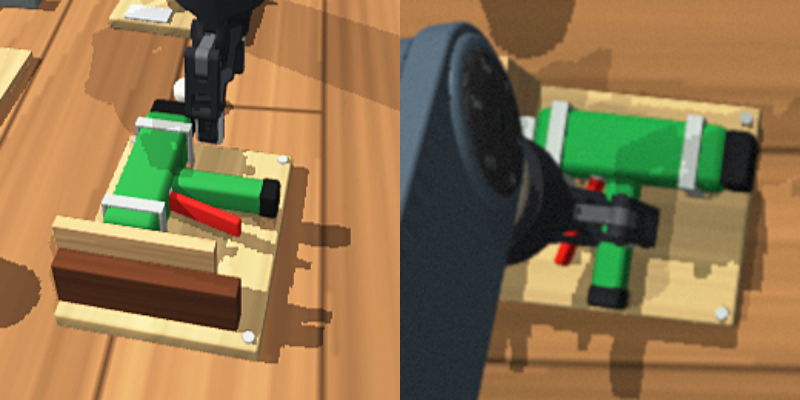

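move_arm([
  [[0,0,0,0,0,0.15,0],[0,0,0,0,0,0.3,0],[0,0,0,0,0,0.45,0],[0,0,0,0,0,0.6,0],[0,0,0,0,0,0.75,0],[0,0,0,0,0,0.85,0],[0,0,0,0,0,0.95,0],[0,0,0,0,0,1.0,0]],
])

```text
t: 6.2
tcp_pos: [0.5238, 0.1988, 0.0727]
tool_rot: [0.046, 0.999, -0.0, -0.0]
force: [0.3, -0.3, -0.1]
finger_gap: 1.004
```

```bash
python3 -c "
from h import *;from station import status,snapshot
s=snapshot('side');t=snapshot('top')
c=lambda im,a,b,x,y:cv2.resize(im[b:y,a:x,::-1],(400,400))
cv2.imwrite('pics/m2.png',np.hstack([c(s['img'],220,260,400,440),c(t['img'],90,130,290,330)]))
togo(status.sense(),.055)"
```

```text
turn/(pi/4) [-0.    -0.001 -0.002]
turn/(pi/4) [-1.000e-03  0.000e+00  3.998e+00]
R [[-0.996, 0.092, -0.001], [0.092, 0.996, -0.0], [0.001, -0.0, -1.0]] 
shift/0.1 [-0.002  0.003  0.179] t 6.3 F [ 0.  -0.2  0.3] gap 1.0038227938581938 tcp [0.5237 0.1988 0.0729] SQ [0.5239 0.199  0.052 ] q6 -1.3157559860604564
```

View pics/m2.png

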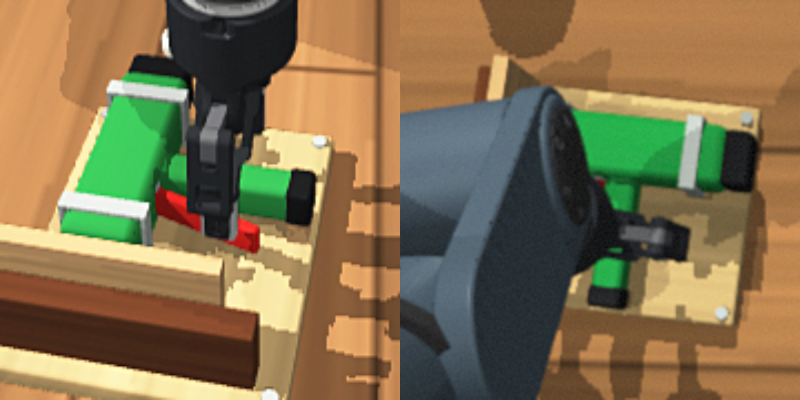

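The picture shows one finger in front of the red trigger (around (220,230) on the left) and the other beyond the grip, at about (680,240) on the right. The force reading is near zero, so I'm going down the rest of the way and squeezing.

move_arm([
  [[0,0,0,0,0,0.06,0],[0,0,0,0,0,0.12,0],[0,0,0,0,0,0.18,0],[0,0,0,0,0,0.18,0],[0,0,0,0,0,0.18,0.2],[0,0,0,0,0,0.18,0.35],[0,0,0,0,0,0.18,0.5],[0,0,0,0,0,0.18,0.65]],
])

```text
t: 7.3
tcp_pos: [0.5244, 0.1994, 0.0566]
tool_rot: [0.045, 0.999, 0.0, 0.001]
force: [-0.9, 1.4, 6.7]
finger_gap: 0.396
```

move_arm([
  [[0,0,0,0,0,0,0.65],[0,0,0,0,0,0,0.65],[0,0,0,0,0,0,0.65],[0,0,0,0,0,0,0.65],[0,0,0,0,0,0,0.65],[0,0,0,0,0,0,0.65],[0,0,0,0,0,0,0.65],[0,0,0,0,0,0,0.65]],
])

```text
t: 8.3
tcp_pos: [0.5244, 0.1994, 0.0566]
tool_rot: [0.045, 0.999, 0.0, 0.001]
force: [-1.7, 3.0, 6.4]
finger_gap: 0.401
```

```bash
python3 -c "
from h import *;from station import status,snapshot
s=snapshot('side');t=snapshot('top')
c=lambda im,a,b,x,y:cv2.resize(im[b:y,a:x,::-1],(400,400))
cv2.imwrite('pics/m3.png',np.hstack([c(s['img'],220,260,400,440),c(t['img'],90,130,290,330)]))
togo(status.sense(),.055)"
```

```text
turn/(pi/4) [ 0.001  0.003 -0.001]
turn/(pi/4) [ 4.000e-03 -2.000e-03  3.999e+00]
R [[-0.996, 0.09, 0.002], [0.09, 0.996, 0.001], [-0.002, 0.001, -1.0]] 
shift/0.1 [ 0.005 -0.004  0.016] t 8.4 F [-1.2  1.5  7.6] gap 0.40081405699949607 tcp [0.5245 0.1994 0.0566] SQ [0.5239 0.199  0.052 ] q6 -1.3167149576416701
```

View pics/m3.png

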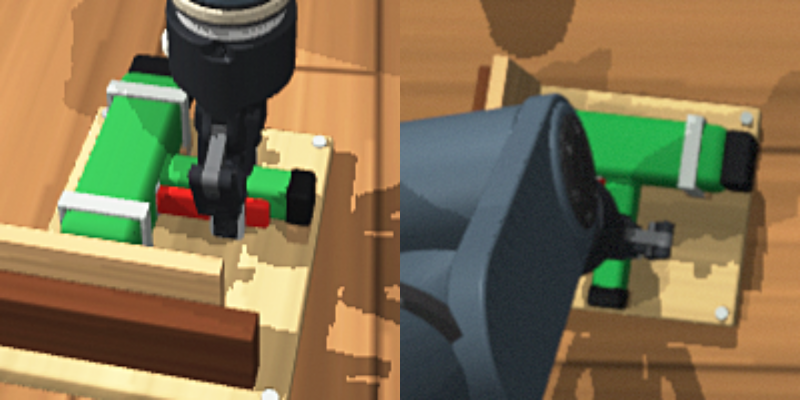

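The opening is 34 mm and the red trigger lies parallel to the grip, so it's fully in and has been held for over a second. Next I release it in place and then lift.

move_arm([
  [[0,0,0,0,0,0,0.65],[0,0,0,0,0,0,0.4],[0,0,0,0,0,0,0.2],[0,0,0,0,0,0,0],[0,0,0,0,0,0,0],[0,0,0,0,0,0,0],[0,0,0,0,0,0,0],[0,0,0,0,0,0,0]],
])

```text
t: 9.4
tcp_pos: [0.5238, 0.1987, 0.0553]
tool_rot: [0.046, 0.999, -0.0, -0.0]
force: [-0.1, 0.1, 0.1]
finger_gap: 1.0
```

move_arm([
  [[0,0,0,0,0,0,0],[0,0,0,0,0,0,0],[0,0,0,0,0,-0.1,0],[0,0,0,0,0,-0.25,0],[0,0,0,0,0,-0.4,0],[0,0,0,0,0,-0.6,0],[0,0,0,0,0,-0.8,0],[0,0,0,0,0,-1,0]],
])

```text
t: 10.4
tcp_pos: [0.5241, 0.1988, 0.1572]
tool_rot: [0.046, 0.999, 0.0, 0.001]
force: [-0.1, -0.1, 0.0]
finger_gap: 0.998
```

move_arm([
  [[0,0,0,0,0,-0.3,0],[0,0,0,0,0,-0.6,0],[0,0,0,0,0,-1,0],[0,0,0,0.3,0.3,-1,0],[0,0,0,0.6,0.6,-1,0],[0,0,0,0.9,0.9,-1,0],[0,0,0,0.9,0.9,-1,0],[0,0,0,0.9,0.9,-1,0]],
])

```text
t: 11.4
tcp_pos: [0.4428, 0.2966, 0.2562]
tool_rot: [0.045, 0.999, 0.0, 0.001]
force: [-0.0, 0.5, 0.8]
finger_gap: 1.005
```

```bash
python3 -c "
from h import *;from station import status,snapshot
t=snapshot('top');s=snapshot('side')
cv2.imwrite('pics/m4.png',np.hstack([cv2.resize(s['img'][180:480,160:460,::-1],(400,400)),cv2.resize(t['img'][80:330,80:330,::-1],(400,400))]))
for q in (t,s):
    W=cloud(q);hsv=cv2.cvtColor(q['img'],cv2.COLOR_RGB2HSV)
    h,S,V=[hsv[...,i].astype(int) for i in range(3)]
    k=(abs(W[...,0]-.58)<.06)&(abs(W[...,1]-.02)<.06)&(W[...,2]>.03)&(W[...,2]<.05)&(S<90)&(V>110)
    r=((h<4)|(h>176))&(S>190)&(V>100)&(W[...,2]>.054)&(W[...,2]<.07)&(abs(W[...,0]-.54)<.06)&(abs(W[...,1]-.22)<.06)
    print('knob',k.sum(),W[k].mean(0) if k.any() else 0,'red',r.sum(),cv2.fitLine(W[r][:,:2].astype(np.float32),2,0,.01,.01).ravel() if r.sum()>5 else 0)
togo(status.sense(),.055)"
```

```text
knob 332 [0.58620073 0.01686766 0.03486596] red 202 [ 0.9360743  -0.3518023   0.5381594   0.22133005]
knob 195 [0.58367539 0.02154188 0.03498818] red 355 [ 0.9331065  -0.3596002   0.53768617  0.22420387]
turn/(pi/4) [ 0.     0.001 -0.004]
turn/(pi/4) [ 2.000e-03 -0.000e+00  3.996e+00]
R [[-0.996, 0.093, 0.001], [0.093, 0.996, 0.0], [-0.001, 0.0, -1.0]] 
shift/0.1 [-0.889 -0.892  2.009] t 11.5 F [-0.1 -0.6  0.4] gap 1.0000334988377384 tcp [0.4434 0.2961 0.2558] SQ [0.5239 0.199  0.052 ] q6 -1.0986800318571799
```

View pics/m4.png

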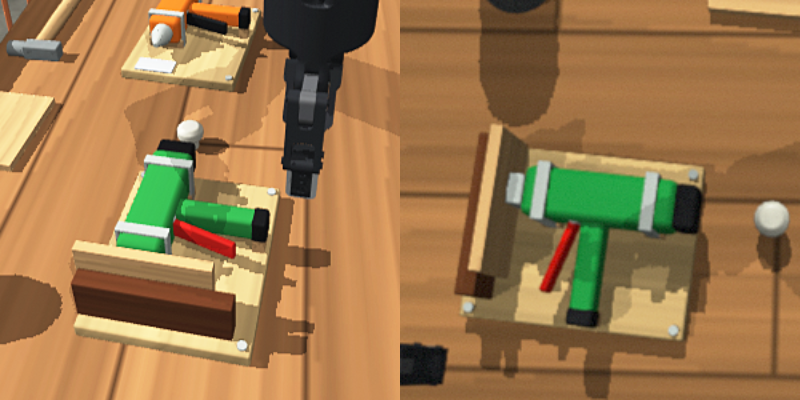

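```bash
python3 -c "
from h import *;from station import manip
for n in('top','side'):
    q=np.load(f'pics/{n}0.npz');W=cloud(q);hsv=cv2.cvtColor(q['img'],cv2.COLOR_RGB2HSV);S,V=hsv[...,1],hsv[...,2]
    k=(abs(W[...,0]-.58)<.06)&(abs(W[...,1]-.02)<.06)&(W[...,2]>.03)&(W[...,2]<.05)&(S<90)&(V>110)
    print(W[k].mean(0))
print(manip.sign_off())"
```

```text
[0.58536824 0.01692154 0.03451303]
[0.58366202 0.02157255 0.0349566 ]
the job is handed in; nothing more can be done
None
```

I squeezed the tacker's red trigger, let it spring back out, took the hand away and handed the job in at about 11.5 s of the 32 s allowed. I can't read the trigger joint or the verdict, so everything below comes from the camera and the gripper readings.

- **Squeeze:** The fingers stood astride grip and trigger, with the grasp point within about 1 mm of my estimate of the squeeze point. The opening stopped at about 34 mm, and the trigger looked fully in (parallel to the grip). I held it for just over a second.
- **Release:** With the hand away, the red blade's line matched its starting direction and position to within about 0.5° and 0.5 mm in both views, so it is fully out.
- **Knob:** Using the same mask before and after, it moved less than 1 mm. My first knob reading was about 10 mm off because its search window cut the knob short, so I re-measured it.
- **Glue gun:** The arm never went near it, and it looked unchanged. I did not measure its trigger.
- **Forces:** The highest readings were about 8 N at the wrist, during the squeeze. The reading was about zero at the end, with the gripper open and clear of everything.

No check failed.

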